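Shut the loaded drawer and press its label holder onto the lip

TASK

The open drawer is loaded with sorted heat sinks: push it fully shut. Then take the wider of the two spare label holders hanging on the rim of the parts bin, push it down over the front lip of that drawer's unit, label facing out and centred over the drawer, until it is fully home, and leave the smaller holder and the other things lying about where they are. Finish still holding it and pressing it down with firm thumb pressure, about 10 N, because the sticky tape on the lip has yet to take; do not let go.

Things in the scene. Friction and masses are not known exactly. Their poses are not given: they have to be found in the camera images.
- unit: the drawer unit to close and label: fixed grey steel housing 240 deep (x) x 150 wide (y), drawer in its front. Origin: centre of its underside; x runs from the front face (x = -120 mm) to the back. Top plate at 100 mm; a 4 mm thick lip stands on all four edges of it, up to 118 mm. The front from 80 to 118 mm is a plain header, flush with the drawer front (8 to 78 mm) when shut.
- lip_mid (a point): middle of the top edge of the unit's front lip (on the 4 mm thick lip's centre line, at x = -118, y = 0, z = 118 mm of the unit), midway along a 50 mm strip of white double-sided tape (of no thickness to speak of). The label holder's origin belongs here.
- drawer (a joint): how far this unit's drawer stands open, m: 0 shut, up to 0.15, slides towards the unit's front; it runs stiffly (about 2.5 N) and stays where it is left. Hard stop when shut.
- drawer_handle (a point): middle of the drawer's bar handle: a round steel bar about 80 mm long along the unit's y, 35 mm in front of the drawer's face, 52 mm above the bench.
- holder: wide label holder: white plastic clip, 60 mm wide (y), 30 g, upright on the bin's front rim, loose. Origin: middle of the underside of its bridge (13 thick, 5 high), which sits on the rim or lip. x points from label side to back, as the bin's x. Above: card pocket 9 thick (x), top at 37 mm, to be gripped. Below: front leg 21 and rear leg 13 mm long, slot of 7 mm between, flared to a 12 mm mouth.
- holder_label (a point): middle of the paper label (picture of a heat sink) on the wide holder's pocket, 21 mm above its origin, 4.5 mm towards its front (-x).
- holder_small: the small spare label holder, same section but only 34 mm wide, hanging beside the wide one on the bin's rim. Leave it.
- bin: open blue plastic parts bin, 120 deep (x) x 140 wide (y) x 70 high, walls 4 mm, stands fast; holds heat sinks up to 35 mm high. Origin at the centre of its underside; the holders hang on its front (-x) wall, whose rim is at 70 mm.
- unit_b: a second drawer unit, same make and size as the first, fixed beside it, drawer shut and already wearing its own label holder in the right place. Leave it.
- psu: salvaged power supply, steel box 110 x 130 x 55 mm, origin under its centre. Leave it.
- driver: short screwdriver, about 120 mm long along its x, lying across the tray top of the unit to be labelled, behind its front lip, origin under its middle. Leave it.
- loose_sink: finned aluminium heat sink 60 x 70 x 36 mm in the tray top of the second unit, origin under its centre. Leave it.
Mind the look-alikes: they are no part of the job. Leave any brown or orange look-alike of the holder alone.

How it is judged:
On the way, in this order (a step that is already met when the one before it is completed fails the run):
1. the loaded drawer is pushed fully shut (value of joint drawer below 0.004 m), for 0.2 s.
2. after that, the wide label holder comes down over the unit's front lip (z of holder in the frame of lip_mid below 0.004 m and horizontal distance between holder and lip_mid below 0.016 m), for 0.1 s.
At the end, for the whole second after the job is handed in: The drawer is shut (within 4 mm). The wide label holder straddles the unit's front lip with its label outward, seated on it to within 2 mm, centred over the drawer to within 15 mm, square and upright within about 8 degrees, and the fingers are still on it, pressing it on the unit with 4 to 30 N (value of joint drawer below 0.004 m and z of holder in the frame of lip_mid between -0.004 and 0.002 m and x of holder in the frame of lip_mid between -0.004 and 0.004 m and y of holder in the frame of lip_mid between -0.015 and 0.015 m and x of holder_label in the frame of lip_mid below 0 m and angle between the x axis of holder and the x axis of unit, either way round below 0.15 rad and angle between holder's own z axis and vertical below 0.15 rad and contact force between holder and unit between 4 and 30 N and contact force between the fingers and holder above 3 N); the arm keeps its last pose, push and grip.
It fails at once if the small label holder is displaced by more than 20 mm (distance of holder_small from where it was at the start of the episode above 0.02 m).
It fails at once if the power supply is moved by more than 30 mm (distance of psu from where it was at the start of the episode above 0.03 m).
It fails at once if the screwdriver is moved by more than 30 mm (distance of driver from where it was at the start of the episode above 0.03 m).
It fails at once if the loose heat sink is moved by more than 30 mm (distance of loose_sink from where it was at the start of the episode above 0.03 m).
It also fails if it takes over 56 s, if anything falls off the work surface, if the arm or the gripper's body presses on something with over 40 N, if the wrist force passes 120 N, or if a joint passes its speed limit or range.

ROBOT

A 6-joint arm with a two-finger parallel gripper is mounted at the origin on the work surface. World frame = base frame: x ahead of the robot, y to its left, z up, the work surface at z = 0. Lengths are in m, angles in rad, forces in N, time in s.
With the tool pointing down it reaches from about 0.35 to 0.85 m from the base axis. Payload 8.1 kg.
Tool frame: the origin (TCP) lies at the very end of the fingers, on their centre line; the grasp point (between the pads) lies 19 mm behind it; z points along the fingers, y is the line along which they close (so a half turn about z gives the same grasp; the last joint's range is limited). The gripper opens to 93 mm and grips with 3 to 60 N. Pads are 15 mm wide; open, the fingers measure 128 mm over their backs; the gripper's body (75 mm by 188 mm) begins 65 mm behind the grasp point.
Start: joints at [-1.435, 0.13, 1.488, -0, 1.523, -0.085], TCP at [0.131, -0.585, 0.219] pointing down, gripper open.
Joint ranges: [-2.96, 2.96], [-0.89, 2.26], [0.02, 2.5], [-1.34, 4.48], [0, 2.73], [-2.66, 2.66]. Speed limits (rad/s): [2.39, 2.39, 2.79, 3.14, 3.14, 3.14].

INTERFACE

Orientations are given as a rotation vector (axis times angle).
In Python, from plant import monitor, eyes, ticket gives the robot as it stands.
- The arm moves only by the tool arm_command, never from a script. Its argument "deltas" is a list that holds one entry, the list of rows, each a list of 6 numbers: the shift along the world's x, y, z in cm, then the turn, a rotation vector about the world's x, y, z in degrees. In form: [[[tx, ty, tz, rx, ry, rz], ...]]. A call has 1 to 12 rows; each row shifts and turns the commanded pose from where the row before left it; what a row does not reach is not made up. A row lasts 1/12 s, in which the tool goes at most 41.7 mm and 7.16 degrees, less where a joint would pass 70% of its speed; a pose out of reach is approached as far as the arm can. A call is refused whole if a number of a shift passes 4.17 or a number of a turn 7.16, either way. A call with a gripper value outside its range is refused whole. "gripper" is the opening, from -1 (shut) to 1 (fully open), set as the call begins (left out, the last holds). The fingers move at their own pace and stop on an object; "squeeze" is the grip in N (left out, the last holds). Time passes only in rows, so rows that do not move let the fingers close. It gives the time, the measured TCP pose, the force, the opening and the grip force at its end, in the units of the state.
- monitor.read_state(): the state, without advancing time (a new reading comes with each control period).
- eyes.read_camera(name): name is "side" or "top" or "wrist"; returns the picture (384x512x3 uint8, blue, green, red); there is no depth.
- eyes.camera_model(name): a dict with "fx", "fy", "cx", "cy" (pixels), "rvec" (rotation vector, rad) and "tvec" (3), from world to camera coordinates, as OpenCV has them. Camera axes: x right, y down, z forward; pixel columns grow to the right and rows downward; lengths in m; the calibration is good to about 2 mm. A picture is of the moment at which its call begins: read the wrist's pose just before it. camera_model takes no time and is no camera call; for the wrist camera it gives the pose at the moment of the call.
- ticket.close_job(): hands the job in; it is judged then, once.
The state is a dict: "t": time; "q": joint angles; "dq": joint speeds; "joint_torque": joint torques, N m; "tool_pos": TCP position; "orientation": TCP orientation; "force": force on the tool from outside, world axes, zero at the start; "wrist_torque": the same for the moment, N m; "opening": finger opening in m; "gripper_force": force on a finger pad.
Only numpy, scipy, OpenCV 4.12 (cv2) and the standard library are available. Lean on these libraries where they do the work, as an engineer would, in place of code of your own. Each camera call takes 0.05 s, during which the arm holds its last target. There are 200 camera calls.

## Working session

There is one attempt and no reset: what is moved stays moved. The work goes in short steps, Python scripts to look and compute and a tool call to move; the robot and the scene stay as the last step left them, time stands still between calls to the robot, and variables do not carry over. Pictures are saved under pics/ and viewed, at most 10 in all, crops included, and the job is handed in when it is done.

Besides the shell and the picture viewer there is one more tool, called after "Call:" as name(argument=value, ...) on one line, values as JSON. arm_command: Moves the arm, as the interface text tells. Its arguments: {"type":"object","properties":{"deltas":{"type":"array"},"gripper":{"type":"number"},"squeeze":{"type":"number"}},"required":["deltas"]}

```bash
ls; mkdir -p pics; python3 - <<'E'
from plant import monitor, eyes
import cv2,numpy as np
s=monitor.read_state(); print({k:np.round(v,3) for k,v in s.items()})
for n in("side","top","wrist"):
    m=eyes.camera_model(n); print(n,{k:np.round(v,4) for k,v in m.items()})
    cv2.imwrite(f"pics/{n}0.png",eyes.read_camera(n))
a=cv2.imread("pics/side0.png");b=cv2.imread("pics/top0.png")
cv2.imwrite("pics/top0b.png",cv2.resize(b,(800,600)))
cv2.imwrite("pics/side0b.png",cv2.resize(a,(800,600)))
E
```

```text
pics
{'t': np.float64(0.0), 'q': array([-1.435,  0.131,  1.489, -0.   ,  1.523, -0.085]), 'dq': array([ 0.   ,  0.001,  0.001,  0.001, -0.   ,  0.   ]), 'joint_torque': array([ 1.0000e-03, -5.5984e+01, -4.9176e+01,  7.7000e-02,  3.6000e-02,
       -0.0000e+00]), 'tool_pos': array([ 0.131, -0.585,  0.218]), 'orientation': array([-3.121, -0.346,  0.   ]), 'force': array([ 0.444, -0.194, -0.273]), 'wrist_torque': array([-0.014, -0.008,  0.042]), 'gripper_force': np.float64(0.0), 'opening': np.float64(0.093)}
side {'fx': np.float64(372.2903), 'fy': np.float64(372.2903), 'cx': np.float64(249.9337), 'cy': np.float64(185.9617), 'rvec': array([ 2.0948, -0.6449,  0.3596]), 'tvec': array([-0.5004,  0.2029,  0.9411])}
top {'fx': np.float64(352.8629), 'fy': np.float64(352.8629), 'cx': np.float64(259.8052), 'cy': np.float64(194.4836), 'rvec': array([ 2.2125, -2.1496,  0.1248]), 'tvec': array([-0.0946,  0.5612,  1.231 ])}
wrist {'fx': np.float64(330.4752), 'fy': np.float64(330.4752), 'cx': np.float64(258.5531), 'cy': np.float64(188.9588), 'rvec': array([-2.2624,  1.8109,  0.2736]), 'tvec': array([-0.5985, -0.0328,  0.3918])}
```

View pics/top0b.png

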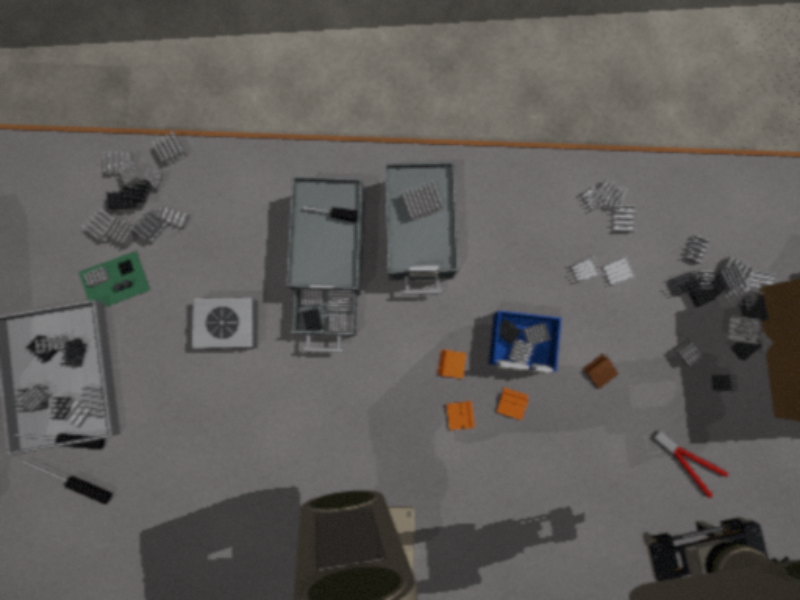

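View pics/side0b.png

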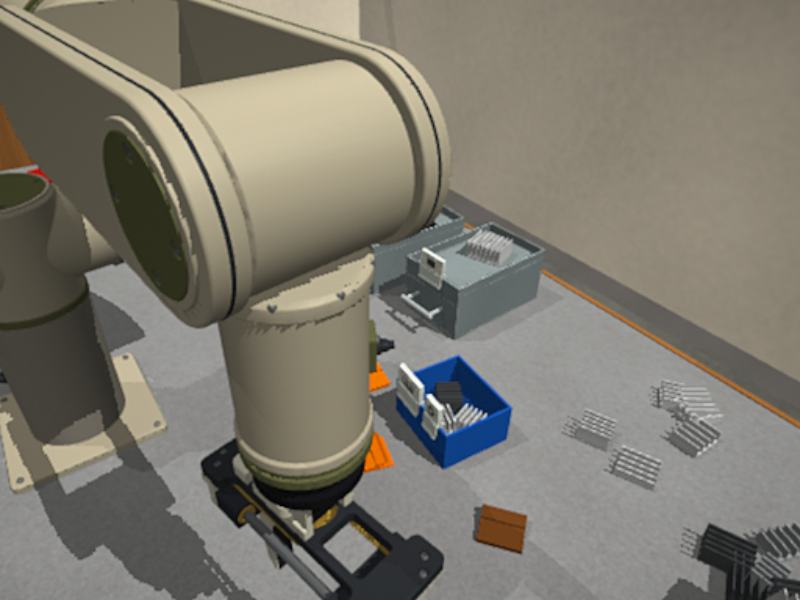

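The top view shows the target unit (drawer open) at about (325,235) in the 800-wide picture, with its handle at (322,345). The second unit is at (420,220). The bin is at (525,340), with the wide holder at (513,364) and the small one at (543,369). The side view shows both holders with their labels toward the robot.

```bash
cat > h.py <<'E'
from plant import monitor, eyes
import cv2,numpy as np
def cam(n):
    m=eyes.camera_model(n);K=np.array([[m['fx'],0,m['cx']],[0,m['fy'],m['cy']],[0,0,1]])
    return K,cv2.Rodrigues(np.array(m['rvec']))[0],np.array(m['tvec']).reshape(3)
def ray(c,p):
    K,R,t=c; return -R.T@t, R.T@np.linalg.solve(K,[p[0],p[1],1])
def onz(c,p,z):
    o,d=ray(c,p); return o+d*(z-o[2])/d[2]
def onplane(c,p,z): return np.round(onz(c,p,z),4)
def tri(cs,ps):
    A=np.zeros((3,3));b=np.zeros(3);L=[ray(c,p) for c,p in zip(cs,ps)]
    for o,d in L:
        d=d/np.linalg.norm(d);M=np.eye(3)-np.outer(d,d);A+=M;b+=M@o
    x=np.linalg.solve(A,b)
    return x,[np.linalg.norm(np.cross(x-o,d/np.linalg.norm(d))) for o,d in L]
def proj(c,X):
    K,R,t=c;v=K@(R@np.array(X)+t);return v[:2]/v[2]
E
python3 - <<'E'
from h import *
c=cam("top");k=512/800
f=lambda n,u,v,z:print(n,onplane(c,(u*k,v*k),z))
for n,u,v in(("uTL",292,180),("uTR",361,181),("uBR",359,290),("uBL",288,288)):f(n,u,v,.118)
f("handle",322,347,.052);f("hL",304,347,.052);f("hR",342,350,.052)
for n,u,v in(("bTL",494,313),("bTR",560,318),("bBR",556,374),("bBL",490,366)):f(n,u,v,.07)
f("wide",514,364,.107);f("small",543,369,.107);f("ubholder",424,268,.15)
f("psu",223,323,.055)
b=cv2.imread("pics/top0.png")
x=np.hstack([cv2.resize(b[105:235,175:275],(400,520),interpolation=cv2.INTER_CUBIC),cv2.resize(b[185:255,300:370],(400,400),interpolation=cv2.INTER_CUBIC)[:400].repeat(1,0) if 0 else cv2.copyMakeBorder(cv2.resize(b[185:255,300:370],(400,400),interpolation=cv2.INTER_CUBIC),0,120,0,0,0)])
cv2.imwrite("pics/crop1.png",x)
E
```

```text
uTL [0.8158 0.1763 0.118 ]
uTR [0.8187 0.0278 0.118 ]
uBR [0.5816 0.0236 0.118 ]
uBL [0.5813 0.1736 0.118 ]
handle [0.4599 0.1053 0.052 ]
hL [0.4587 0.1451 0.052 ]
hR [0.4545 0.0609 0.052 ]
bTL [ 0.5452 -0.2727  0.07  ]
bTR [ 0.5384 -0.4193  0.07  ]
bBR [ 0.4151 -0.4106  0.07  ]
bBL [ 0.4285 -0.2654  0.07  ]
wide [ 0.4346 -0.3101  0.107 ]
small [ 0.4258 -0.372   0.107 ]
ubholder [ 0.6278 -0.1115  0.15  ]
psu [0.5065 0.3254 0.055 ]
```

View pics/crop1.png

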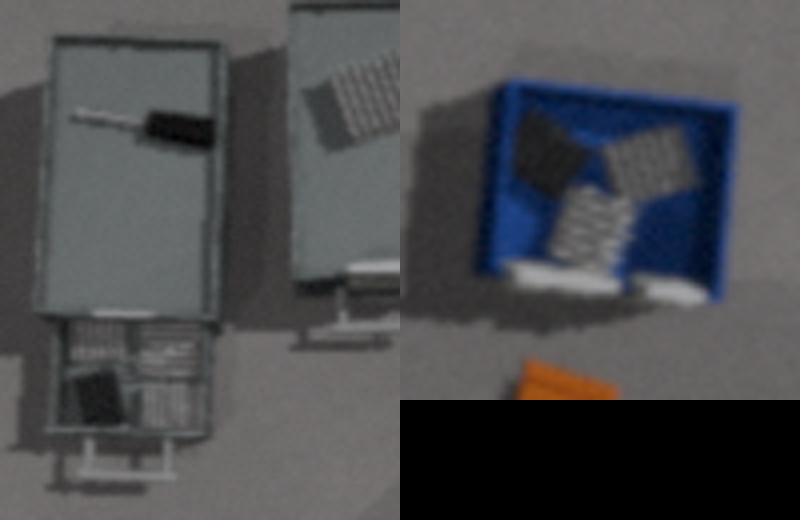

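The crop confirms it: the tape is on the front lip at about (125,313), the handle bar runs from (80,474) to (172,474), and the wide holder's top spans (510,270) to (620,288), with the small one to its right. I'll go to the bin first and look with the wrist camera.

Call:
arm_command(deltas=[[[2.5,3.0,0.2,0,0,-1.4],[2.5,3.0,0.2,0,0,-1.4],[2.5,3.0,0.2,0,0,-1.4],[2.5,3.0,0.2,0,0,-1.4],[2.5,3.0,0.2,0,0,-1.4],[2.5,3.0,0.2,0,0,-1.4],[2.5,3.0,0.2,0,0,-1.4],[2.5,3.0,0.2,0,0,-1.4],[2.5,3.0,0.2,0,0,-1.4],[0,0,0,0,0,0],[0,0,0,0,0,0]]], gripper=-1)

```text
t: 1.07
tool_pos: [0.3576, -0.3139, 0.2367]
orientation: [3.141, 0.009, 0.0]
force: [-0.9, -1.5, -0.6]
opening: 0.0245
gripper_force: 0.0
```

```bash
python3 - <<'E'
from h import *
s=monitor.read_state(); print(s['t'],s['tool_pos'],s['orientation'])
K,R,t=cam("wrist");print("campos",-R.T@t,"fwd",R[2])
im=eyes.read_camera("wrist");cv2.imwrite("pics/w1.png",im);np.savez("pics/w1.npz",K=K,R=R,t=t)
cv2.imwrite("pics/w1b.png",cv2.resize(im,(800,600),interpolation=cv2.INTER_CUBIC))
E
```

```text
1.0667 [ 0.35756177 -0.31392199  0.23669606] [3.14138140e+00 8.50522758e-03 2.07135916e-04]
campos [ 0.44067544 -0.31267724  0.40206294] fwd [-0.29330508 -0.0012445  -0.95601809]
```

View pics/w1b.png

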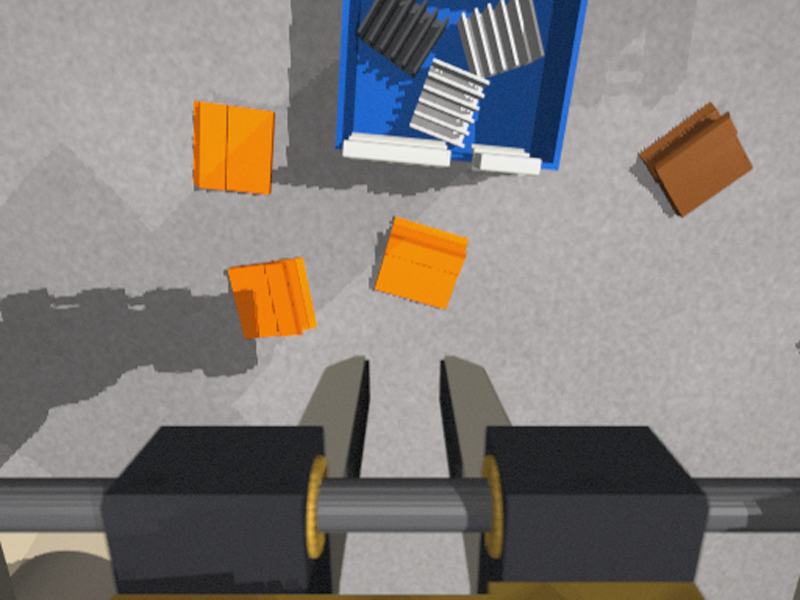

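The wrist view shows the wide holder's top at (343–451, 134–166) and the small one at (472–541, 145–174), with orange decoys in front. Next is a position in front of the drawer, to look at the unit.

Call:
arm_command(deltas=[[[0.4,3.8,0,0,0,0],[0.4,3.8,0,0,0,0],[0.4,3.8,0,0,0,0],[0.4,3.8,0,0,0,0],[0.4,3.8,0,0,0,0],[0.4,3.8,0,0,0,0],[0.4,3.8,0,0,0,0],[0.4,3.8,0,0,0,0],[0.4,3.8,0,0,0,0],[0.4,3.8,0,0,0,0],[0.4,3.8,0,0,0,0],[0,0,0,0,0,0]]])

```text
t: 2.12
tool_pos: [0.4004, 0.1069, 0.2364]
orientation: [-3.139, -0.008, 0.0]
force: [-0.1, -0.1, 0.5]
opening: 0.0005
gripper_force: 0.0
```

```bash
python3 - <<'E'
from h import *
s=monitor.read_state(); print(s['t'],s['tool_pos'],s['orientation'],s['dq'])
K,R,t=cam("wrist")
im=eyes.read_camera("wrist");cv2.imwrite("pics/w2.png",im);np.savez("pics/w2.npz",K=K,R=R,t=t)
cv2.imwrite("pics/w2b.png",cv2.resize(im,(800,600),interpolation=cv2.INTER_CUBIC))
E
```

```text
2.1167 [0.40043927 0.10690367 0.23638368] [-3.13941103e+00 -7.68388756e-03  4.59691537e-04] [-0.10785479 -0.02004587  0.02149136 -0.05095059  0.02521188 -0.14397037]
```

View pics/w2b.png

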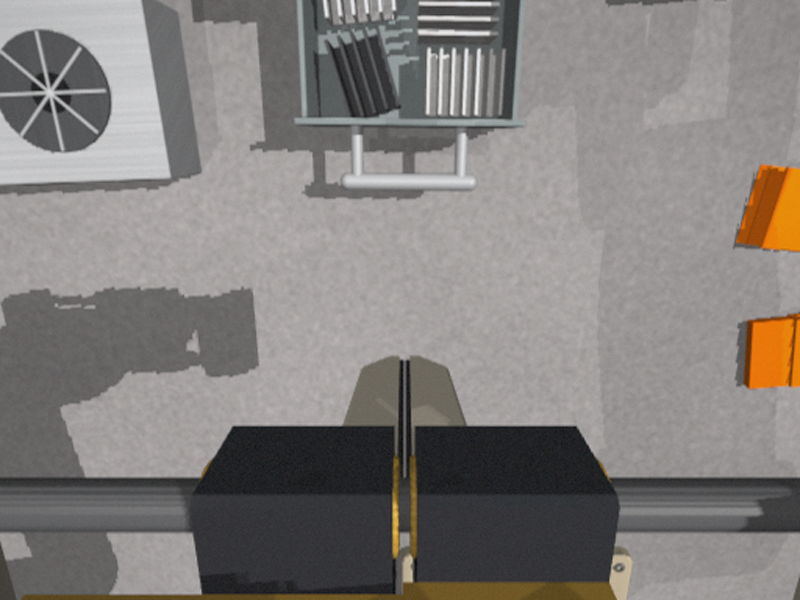

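The handle bar runs from (345,182) to (473,183), centre about (409,182), and the closed fingers line up with it.

```bash
python3 - <<'E'
from h import *
z=np.load("pics/w2.npz");c=(z['K'],z['R'],z['t']);k=.64
for n,u,v,h in(("L",344,181.5,.052),("R",474,183,.052),("faceL",298,124,.078),("faceR",522,124,.078)):print(n,onplane(c,(u*k,v*k),h))
t=cam("top"); print("tape",onplane(t,(175+125/4,105+313/4),.118))
print("handle tri",tri([c,t],[(409*k,182.5*k),(175+126/4,105+474/4)]))
# wide holder in w1
z=np.load("pics/w1.npz");c=(z['K'],z['R'],z['t']);im=cv2.imread("pics/w1.png")
m=((im.min(2)>150)&(im.max(2)-im.min(2)<40)).astype(np.uint8); m[120:]=0;m[:80]=0
n,l,st,ce=cv2.connectedComponentsWithStats(m)
for i in range(1,n):
  if st[i,4]>100:
    p=np.argwhere(l==i)[:,::-1].astype(np.float32);r=cv2.minAreaRect(p);bx=cv2.boxPoints(r)
    print(r);print([list(onplane(c,q,.107)[:2]) for q in bx])
E
```

```text
L [0.455  0.1483 0.052 ]
R [0.4544 0.062  0.052 ]
faceL [0.4905 0.1717 0.078 ]
faceR [0.4911 0.0384 0.078 ]
tape [0.587  0.1015 0.118 ]
handle tri (array([0.4545611 , 0.10477666, 0.04621996]), [np.float64(0.0005977685034852295), np.float64(0.0005977685034853312)])
((61.49999237060547, 99.49998474121094), (122.99998474121094, 38.99999237060547), -0.0)
[[np.float64(0.4132), np.float64(-0.0859)], [np.float64(0.4457), np.float64(-0.0932)], [np.float64(0.4462), np.float64(-0.1976)], [np.float64(0.4137), np.float64(-0.1938)]]
((179.58154296875, 93.53230285644531), (8.65332317352295, 27.402189254760742), 3.1798300743103027)
[[np.float64(0.4242), np.float64(-0.2397)], [np.float64(0.4468), np.float64(-0.2426)], [np.float64(0.4464), np.float64(-0.2499)], [np.float64(0.4238), np.float64(-0.2472)]]
((259.0, 93.0), (26.0, 80.0), 90.0)
[[np.float64(0.4466), np.float64(-0.279)], [np.float64(0.447), np.float64(-0.3469)], [np.float64(0.4256), np.float64(-0.3477)], [np.float64(0.4252), np.float64(-0.2784)]]
((361.0, 99.5), (39.0, 140.0), 90.0)
[[np.float64(0.447), np.float64(-0.3401)], [np.float64(0.4476), np.float64(-0.4588)], [np.float64(0.4151), np.float64(-0.4639)], [np.float64(0.4145), np.float64(-0.3412)]]
((489.0, 99.5), (39.0, 44.0), 90.0)
[[np.float64(0.4477), np.float64(-0.4893)], [np.float64(0.4479), np.float64(-0.5266)], [np.float64(0.4155), np.float64(-0.5341)], [np.float64(0.4153), np.float64(-0.4955)]]
```

Call:
arm_command(deltas=[[[0,0,-3.2,0,0,0],[0,0,-3.2,0,0,0],[0,0,-3.2,0,0,0],[0,0,-3.2,0,0,0],[0,0,-3.2,0,0,0],[0,-0.2,-3.2,0,0,0],[1,0,0,0,0,0],[1,0,0,0,0,0],[1,0,0,0,0,0],[1,0,0,0,0,0],[1,0,0,0,0,0],[1,0,0,0,0,0]]])

```text
t: 3.17
tool_pos: [0.4602, 0.0977, 0.0439]
orientation: [3.141, -0.003, -0.004]
force: [-3.4, -0.4, 1.4]
opening: 0.0002
gripper_force: 1.6
```

Call:
arm_command(deltas=[[[1,0,0,0,0,0],[1,0,0,0,0,0],[1,0,0,0,0,0],[1,0,0,0,0,0],[0.5,0,0,0,0,0],[0.5,0,0,0,0,0],[0.5,0,0,0,0,0],[0.5,0,0,0,0,0]]])

```text
t: 3.83
tool_pos: [0.5201, 0.0994, 0.0441]
orientation: [3.141, -0.0, -0.002]
force: [-3.4, -2.9, -0.1]
opening: 0.0007
gripper_force: 1.4
```

Call:
arm_command(deltas=[[[0.3,0,0,0,0,0],[0.3,0,0,0,0,0],[0.3,0,0,0,0,0],[0.2,0,0,0,0,0]]])

```text
t: 4.17
tool_pos: [0.5315, 0.1007, 0.0445]
orientation: [-3.142, -0.002, 0.0]
force: [-1.5, -1.0, -0.8]
opening: 0.0007
gripper_force: 1.3
```

Call:
arm_command(deltas=[[[0.2,0,0,0,0,0],[0.2,0,0,0,0,0],[0,0,0,0,0,0]]])

```text
t: 4.42
tool_pos: [0.5352, 0.1007, 0.0446]
orientation: [-3.142, -0.002, 0.001]
force: [-2.8, -2.3, -0.3]
opening: 0.0007
gripper_force: 2.0
```

Call:
arm_command(deltas=[[[0.2,0,0,0,0,0],[0.2,0,0,0,0,0],[0,0,0,0,0,0]]])

```text
t: 4.67
tool_pos: [0.5355, 0.1007, 0.0444]
orientation: [3.141, 0.002, -0.014]
force: [-24.0, -2.7, 18.3]
opening: 0.0005
gripper_force: 12.1
```

Call:
arm_command(deltas=[[[0.2,0,0,0,0,0],[0.2,0,0,0,0,0],[0,0,0,0,0,0]]])

```text
t: 4.92
tool_pos: [0.5356, 0.1007, 0.0441]
orientation: [3.141, 0.003, -0.027]
force: [-42.6, -3.8, 35.2]
opening: 0.0004
gripper_force: 22.0
```

The drawer is at its hard stop. I'll back off, rise, and look at the lip.

Call:
arm_command(deltas=[[[-2,0,0,0,0,0],[-2,0,0,0,0,0],[-1.5,0,0,0,0,0],[0,0,3.3,0,0,0],[0,0,3.3,0,0,0],[0,0,3.3,0,0,0],[0,0,3.3,0,0,0],[0,0,3.3,0,0,0],[0,0,3.3,0,0,0],[0,0,0,0,0,0],[0,0,0,0,0,0]]])

```text
t: 5.83
tool_pos: [0.4908, 0.1012, 0.2462]
orientation: [-3.14, -0.002, -0.012]
force: [-0.3, -0.1, -0.7]
opening: 0.0004
gripper_force: 0.0
```

```bash
python3 - <<'E'
from h import *
s=monitor.read_state(); print(s['t'],s['tool_pos'],s['orientation'],s['dq'])
K,R,t=cam("wrist")
im=eyes.read_camera("wrist");cv2.imwrite("pics/w3.png",im);np.savez("pics/w3.npz",K=K,R=R,t=t)
cv2.imwrite("pics/t3.png",eyes.read_camera("top"))
cv2.imwrite("pics/w3b.png",cv2.resize(im,(800,600),interpolation=cv2.INTER_CUBIC))
E
```

```text
5.8333 [0.49077155 0.10115697 0.24624142] [-3.14034123e+00 -2.08878041e-03 -1.20730917e-02] [-0.00135039  0.03622201  0.07140876 -0.00111488 -0.01345083 -0.00050217]
```

View pics/w3b.png

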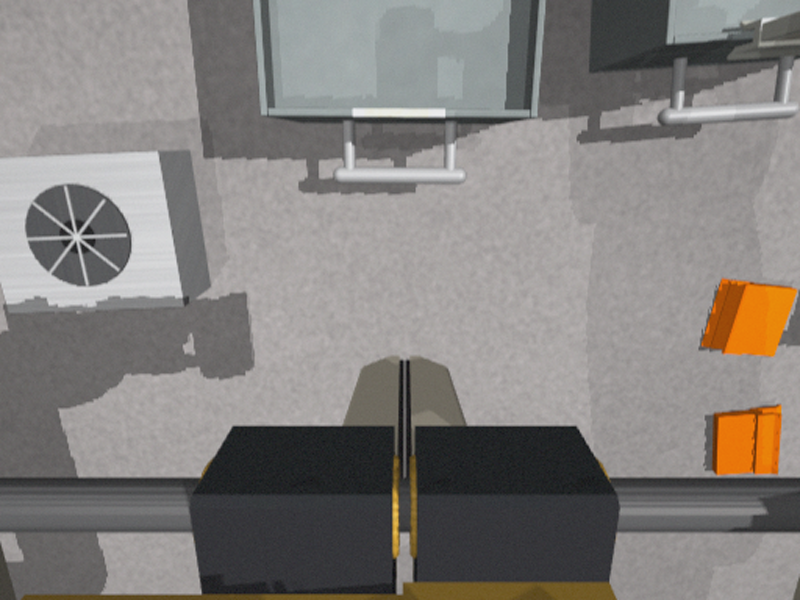

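The tape shows at (353–446, 108–118), centre (399.5,113), and the front lip corners are near (262,116) and (540,118). The drawer is flush. Next I'll compute the lip and swing to the bin, turning +90°.

```bash
python3 - <<'E'
from h import *
k=.64
z=np.load("pics/w3.npz");c=(z['K'],z['R'],z['t']);t=cam("top")
im=cv2.imread("pics/w3.png")
m=(im.min(2)>170).astype(np.uint8);m[:66]=0;m[78:]=0;m[:,:215]=0;m[:,295:]=0
p=np.argwhere(m)[:,::-1];print(p.min(0),p.max(0),p.mean(0))
fit=np.polyfit(p[:,0],p[:,1],1);print("slope",fit[0])
pm=p.mean(0)
print("tape",onplane(c,pm,.118),"ends",onplane(c,(p[:,0].min(),np.polyval(fit,p[:,0].min())),.118),onplane(c,(p[:,0].max(),np.polyval(fit,p[:,0].max())),.118))
print("corners",onplane(c,(262*k,117*k),.118),onplane(c,(540*k,118*k),.118))
print("stereo",tri([c,t],[pm,(175+125/4,105+313/4)]))
print("handle",onplane(c,(400*k,175*k),.052))
for n in "w3","t3": pass
s=monitor.read_state();print(s['orientation'],s['tool_pos'])
# edges along x (lip outer sides)
for q in((258,0),(267,117),(545,0),(536,118)):print(onplane(c,(q[0]*k,q[1]*k),.118))
E
```

```text
[225  69] [284  74] [254.78186969  71.46458924]
slope 0.0009901074386367943
tape [0.5878 0.1055 0.118 ] ends [0.5878 0.1305 0.118 ] [0.5878 0.0809 0.118 ]
corners [0.585  0.1789 0.118 ] [0.5847 0.029  0.118 ]
stereo (array([0.58975935, 0.10547686, 0.09127473]), [np.float64(0.0006606195293771664), np.float64(0.0006606195293773199)])
handle [0.5505 0.1051 0.052 ]
[-3.14123598e+00 -1.67245874e-03 -9.49371713e-04] [0.48859014 0.10079057 0.24228604]
[0.6413 0.1766 0.118 ]
[0.585  0.1762 0.118 ]
[0.6414 0.0308 0.118 ]
[0.5847 0.0311 0.118 ]
```

Call:
arm_command(deltas=[[[-0.7,-3.4,0,0,0,7.1],[-0.7,-3.4,0,0,0,7.1],[-0.7,-3.4,0,0,0,7.1],[-0.7,-3.4,0,0,0,7.1],[-0.7,-3.4,0,0,0,7.1],[-0.7,-3.4,0,0,0,7.1],[-0.7,-3.4,0,0,0,7.1],[-0.7,-3.4,0,0,0,7.1],[-0.7,-3.4,0,0,0,7.1],[-0.7,-3.4,0,0,0,7.1],[0,-3.4,0,0,0,7.1],[0,-3.4,0,0,0,7.1]]], gripper=1)

```text
t: 6.93
tool_pos: [0.423, -0.2852, 0.2407]
orientation: [-2.393, -2.032, 0.0]
force: [1.1, 0.9, 0.5]
opening: 0.0758
gripper_force: 0.0
```

Call:
arm_command(deltas=[[[0,0,0,0,0,0],[0,0,0,0,0,0],[0,0,0,0,0,0],[0,0,0,0,0,0]]])

```text
t: 7.27
tool_pos: [0.424, -0.283, 0.2417]
orientation: [-2.4, -2.024, -0.0]
force: [0.5, -0.3, -0.0]
opening: 0.0928
gripper_force: 0.0
```

```bash
python3 - <<'E'
from h import *
s=monitor.read_state(); print(s['t'],s['tool_pos'],s['orientation'],s['dq'],s['opening'])
K,R,t=cam("wrist")
im=eyes.read_camera("wrist");cv2.imwrite("pics/w4.png",im);np.savez("pics/w4.npz",K=K,R=R,t=t)
cv2.imwrite("pics/w4b.png",cv2.resize(im,(800,600),interpolation=cv2.INTER_CUBIC))
E
```

```text
7.2667 [ 0.4239725  -0.28296734  0.24169491] [-2.40017041e+00 -2.02444481e+00 -8.14179285e-05] [ 0.00900803 -0.01057993 -0.00334973 -0.00201648  0.00134487 -0.00623505] 0.09283614325703554
```

View pics/w4b.png

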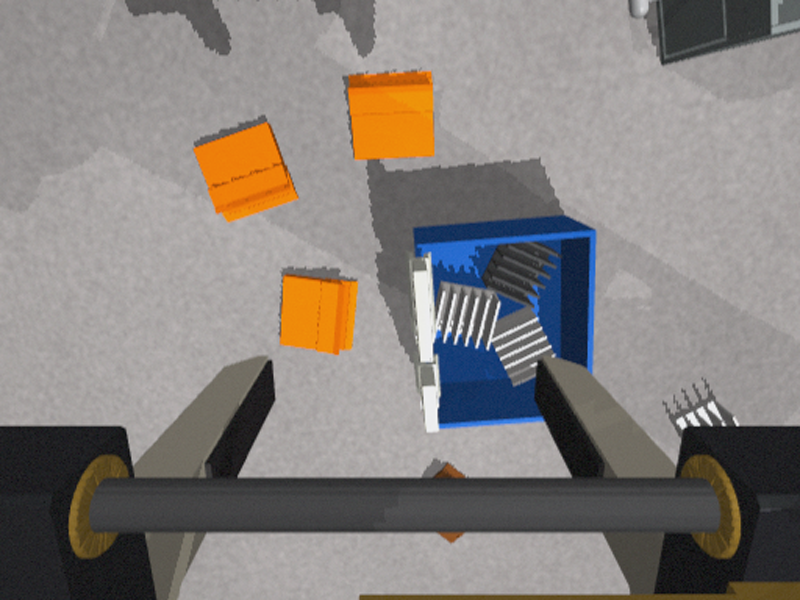

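The wide holder spans (421,255) to (427,362) and the small one (428,358) to (432,430). The gripper straddles in x. Now stereo from w1 and w4.

```bash
python3 - <<'E'
from h import *
k=.64
def L(n):
    z=np.load(f"pics/{n}.npz");return (z['K'],z['R'],z['t']),cv2.imread(f"pics/{n}.png")
c1,i1=L("w1");c4,i4=L("w4")
for (c,i,x0,x1,y0,y1) in((c1,i1,215,350,80,115),(c4,i4,255,285,155,280)):
    m=np.zeros(i.shape[:2],np.uint8);m[y0:y1,x0:x1]=(i.min(2)[y0:y1,x0:x1]>205)
    n,l,st,ce=cv2.connectedComponentsWithStats(m)
    for j in range(1,n):
        if st[j,4]>60:
            p=np.argwhere(l==j)[:,::-1].astype(np.float32);r=cv2.minAreaRect(p);print(st[j],ce[j],r)
            for q in cv2.boxPoints(r):print("  ",q,onplane(c,q,.107)[:2])
g=i4[:,:,:].min(2)
for row in(170,190,210,225,232,240,260):print(row,g[row,258:284])
g=i1.min(2)
for col in(225,255,280,310,335):print(col,g[80:116,col])
E
```

```text
[263  80  34  14  75] [282.73333333  86.68      ] ((280.6034851074219, 83.74138641357422), (35.467811584472656, 6.499337196350098), 21.801410675048828)
   [262.93106   80.172424] [ 0.4467 -0.3163]
   [265.34488  74.13794] [ 0.4515 -0.3183]
   [298.2759   87.31035] [ 0.4411 -0.3465]
   [295.8621   93.34483] [ 0.4361 -0.3446]
[220  86  68  20 889] [253.71766029  95.69966254] ((253.67080688476562, 95.20674896240234), (68.02552032470703, 14.316173553466797), 5.44033145904541)
   [219.1326   99.10788] [ 0.431  -0.2787]
   [220.4899    84.856186] [ 0.4427 -0.2802]
   [288.209    91.30562] [ 0.4377 -0.338 ]
   [286.8517  105.55731] [ 0.4259 -0.3372]
[303  93  43  19 486] [324.94444444 102.54526749] ((323.8341064453125, 102.10352325439453), (43.32054138183594, 14.028584480285645), 5.90614128112793)
   [301.56705 106.85176] [ 0.4249 -0.35  ]
   [303.0106    92.897644] [ 0.4365 -0.3507]
   [346.10117   97.355286] [ 0.433 -0.388]
   [344.65762 111.3094 ] [ 0.4213 -0.3877]
[265 166  14  65 574] [271.41463415 200.11498258] ((271.5154724121094, 198.1961669921875), (64.11627960205078, 10.5986003875
[... 1246 characters left out ...]
31 232 231 229 230 229
 231 226 195 127  92  89  96  93  95  93  93  91  95  94  95  94  95  95]
255 [ 24  30  27  22  28  25  32 125 194 206 222 231 201 210 233 234 233 231
 231 232 231 229 223 179 107  87  91  96  96  98  98  96  94  92  93  96]
280 [137 150 151 149 149 194 229 215 132  73 176 207 216 227 214 213 232 236
 235 234 233 232 232 231 231 199 141 110  90  94  93  94  97  98  93  93]
310 [ 21  30  23  15  24  17  26  21  24  26  21  29  82 181 208 220 230 209
 213 234 234 234 233 233 231 232 230 229 191 114  94  96 108 110 109 142]
335 [ 27  28  23  28  12  30  20  28  19  17  34  35  34  23  26  97 135 187
 227 228 206 225 237 237 236 235 233 233 232 232 215 180 170 164 165 162]
```

```bash
python3 - <<'E'
from h import *
def L(n):
    z=np.load(f"pics/{n}.npz");return (z['K'],z['R'],z['t'])
c1,c4=L("w1"),L("w4")
print(tri([c1,c4],[(220,95),(270,166)]));print(tri([c1,c4],[(287.7,101),(274,231)]));print(tri([c1,c4],[(254,98),(271.8,198)]))
print(onplane(c1,(254,98),.107),onplane(c4,(271.8,198),.107))
print("dir",onplane(c1,(225,95.3),.107)-onplane(c1,(280,100.3),.107), onplane(c4,(271.8,210),.107)-onplane(c4,(273,225),.107))
# rim of the bin in w1 left front corner and right
for q in((337*.64,148*.64),(557*.64,168*.64)):print(onplane(c1,q,.07))
E
```

```text
(array([ 0.43564893, -0.27692349,  0.08467228]), [np.float64(0.0017221751505132712), np.float64(0.0017221751505134121)])
(array([ 0.43026769, -0.3379282 ,  0.10550668]), [np.float64(0.0006058809751981943), np.float64(0.0006058809751982001)])
(array([ 0.43276043, -0.30845847,  0.09070385]), [np.float64(0.001169588187107368), np.float64(0.0011695881871073004)])
[ 0.4321 -0.3087  0.107 ] [ 0.4342 -0.3029  0.107 ]
dir [0.0039 0.0474 0.    ] [0.0014 0.0157 0.    ]
[ 0.4339 -0.2712  0.07  ]
[ 0.4225 -0.4084  0.07  ]
```

The wide pocket's centre is about (0.4325, -0.308), top near 0.107, yaw about -4.8°. I'll descend and grip.

Call:
arm_command(deltas=[[[0.4,-1.3,0,0,0,2.5],[0.45,-1.2,0,0,0,2.5],[0,0,-2.5,0,0,0],[0,0,-2.5,0,0,0],[0,0,-2.5,0,0,0],[0,0,-2.5,0,0,0],[0,0,-2.5,0,0,0],[0,0,-2.5,0,0,0],[0,0,-1.2,0,0,0],[0,0,0,0,0,0],[0,0,0,0,0,0],[0,0,0,0,0,0]]])

```text
t: 8.32
tool_pos: [0.4337, -0.3096, 0.0826]
orientation: [2.308, 2.128, 0.001]
force: [-0.3, -0.3, 0.6]
opening: 0.0928
gripper_force: 0.0
```

```bash
python3 - <<'E'
from h import *
s=monitor.read_state(); print(s['t'],s['tool_pos'],s['orientation'],s['force'])
a=eyes.read_camera("wrist");b=eyes.read_camera("side")[190:330,200:360]
cv2.imwrite("pics/w5.png",np.hstack([cv2.resize(a,(533,400)),cv2.resize(b,(267,234))[:400] if 0 else cv2.copyMakeBorder(cv2.resize(b,(267,234)),0,166,0,0,0)]))
E
```

```text
8.3167 [ 0.43368731 -0.3095809   0.08255489] [2.30786416e+00 2.12783047e+00 5.15229403e-04] [-0.32313019 -0.29123935  0.60643705]
```

View pics/w5.png

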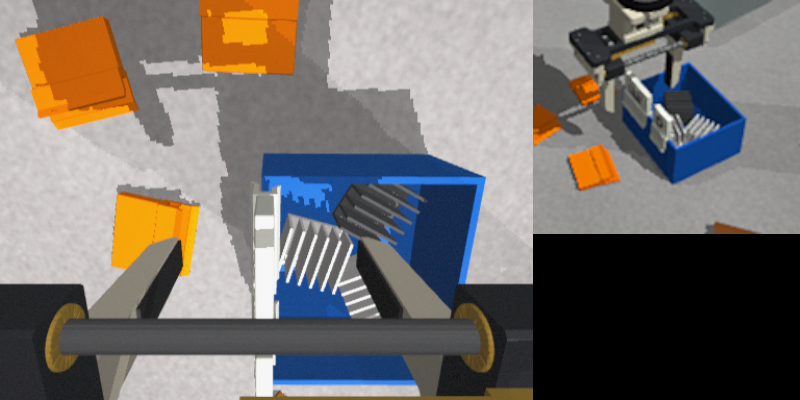

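The fingers straddle the wide holder, which sits about 2 mm to the robot's side of the finger midline, and the small holder is clear. I'll nudge x and close.

Call:
arm_command(deltas=[[[-0.2,0,0,0,0,0],[0,0,0,0,0,0],[0,0,0,0,0,0],[0,0,0,0,0,0],[0,0,0,0,0,0],[0,0,0,0,0,0],[0,0,0,0,0,0],[0,0,0,0,0,0],[0,0,0,0,0,0],[0,0,0,0,0,0],[0,0,0,0,0,0],[0,0,0,0,0,0]]], gripper=-1, squeeze=40)

```text
t: 9.42
tool_pos: [0.4306, -0.3091, 0.0807]
orientation: [-2.31, -2.129, 0.0]
force: [0.1, -0.1, 1.2]
opening: 0.0175
gripper_force: 0.0
```

Call:
arm_command(deltas=[[[0,0,0,0,0,0],[0,0,0,0,0,0],[0,0,0,0,0,0],[0,0,0,0,0,0],[0,0,0,0,0,0],[0,0,0,0,0,0]]])

```text
t: 9.92
tool_pos: [0.4306, -0.3091, 0.0807]
orientation: [-2.31, -2.129, 0.0]
force: [0.6, -0.2, -0.3]
opening: 0.0088
gripper_force: 40.0
```

The grip is solid: 8.8 mm opening at 40 N. I'll lift and carry it to above the lip.

Call:
arm_command(deltas=[[[0,0,1.5,0,0,0],[0,0,2.5,0,0,0],[0,0,2.5,0,0,0],[0,0,2.5,0,0,0],[0,0,2.5,0,0,0],[0,0,0.5,0,0,0],[0,0,0,0,0,0]]])

```text
t: 10.5
tool_pos: [0.4317, -0.3101, 0.203]
orientation: [2.307, 2.126, 0.001]
force: [0.6, 1.1, -0.2]
opening: 0.0091
gripper_force: 40.0
```

Call:
arm_command(deltas=[[[1.3,3.4,0,0,0,0.4],[1.3,3.4,0,0,0,0.4],[1.3,3.4,0,0,0,0.4],[1.3,3.4,0,0,0,0.4],[1.3,3.4,0,0,0,0.4],[1.3,3.4,0,0,0,0.4],[1.3,3.4,0,0,0,0.4],[1.3,3.4,0,0,0,0.4],[1.3,3.4,0,0,0,0.4],[1.3,3.4,0,0,0,0.4],[1.3,3.4,0,0,0,0.4],[1.3,3.4,0,0,0,0.4]]])

```text
t: 11.5
tool_pos: [0.5858, 0.1007, 0.198]
orientation: [-2.217, -2.223, 0.004]
force: [0.7, -0.3, -1.3]
opening: 0.0086
gripper_force: 40.0
```

Call:
arm_command(deltas=[[[0,0.5,0,0,0,0],[0,0,0,0,0,0],[0,0,0,0,0,0],[0,0,0,0,0,0]]])

```text
t: 11.83
tool_pos: [0.5858, 0.1027, 0.1994]
orientation: [-2.219, -2.222, 0.003]
force: [0.4, -0.2, 0.0]
opening: 0.0089
gripper_force: 40.0
```

```bash
python3 - <<'E'
from h import *
s=monitor.read_state(); print(s['t'],s['tool_pos'],s['orientation'],s['force'],s['opening'],s['gripper_force'])
K,R,t=cam("wrist");np.savez("pics/w6.npz",K=K,R=R,t=t)
a=eyes.read_camera("wrist");b=eyes.read_camera("side");t=eyes.read_camera("top")
for n,i in zip(("w6","s6","t6"),(a,b,t)):cv2.imwrite(f"pics/{n}.png",i)
cv2.imwrite("pics/w6b.png",np.hstack([cv2.resize(a,(533,400)),cv2.copyMakeBorder(cv2.resize(b[100:260,220:380],(267,267)),0,133,0,0,0)]))
E
```

```text
11.8333 [0.58580813 0.10266385 0.19940729] [-2.21924321 -2.22239273  0.00291391] [ 0.37110499 -0.23747846  0.04542362] 0.008876452075708238 39.99980807304382
```

View pics/w6b.png

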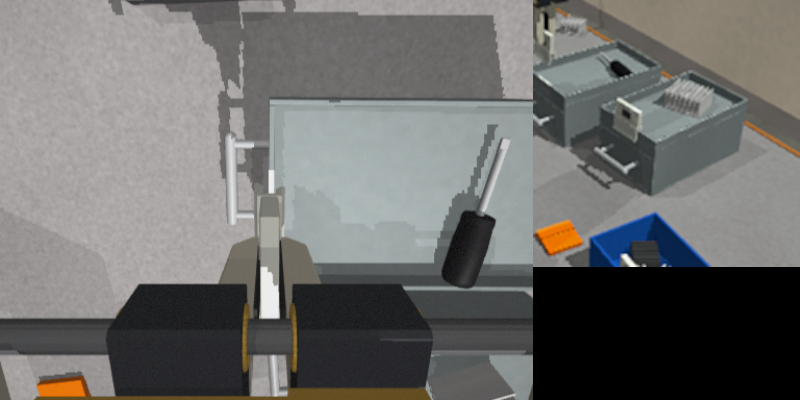

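Held over the lip: the pocket is at column ~269 and the tape peeks out at (271,175–193) in the wrist panel. Now the exact lip line from this view.

```bash
python3 - <<'E'
from h import *
z=np.load("pics/w6.npz");c=(z['K'],z['R'],z['t']);i=cv2.imread("pics/w6.png");g=i.min(2)
for r in(100,120,140,155,166,170,174,178,182,186,190,195,205,215,230):print(r,list(g[r,244:276]))
for u,v in((259.5,110),(259.5,150),(260.5,166),(260.5,180)):print(u,v,onplane(c,(u,v),.118))
print("tcp px",proj(c,monitor.read_state()['tool_pos']))
# expected pocket ends, seated offset; far end of the pocket top
p=monitor.read_state()['tool_pos']
for dy in(-.03,0,.03):print(proj(c,p+[0,dy,.026]),proj(c,p+[0,dy,-.0057]))
E
```

```text
100 [np.uint8(106), np.uint8(110), np.uint8(109), np.uint8(108), np.uint8(107), np.uint8(108), np.uint8(109), np.uint8(107), np.uint8(108), np.uint8(109), np.uint8(108), np.uint8(108), np.uint8(109), np.uint8(110), np.uint8(93), np.uint8(141), np.uint8(147), np.uint8(143), np.uint8(145), np.uint8(147), np.uint8(154), np.uint8(151), np.uint8(152), np.uint8(155), np.uint8(153), np.uint8(154), np.uint8(154), np.uint8(152), np.uint8(155), np.uint8(154), np.uint8(155), np.uint8(157)]
120 [np.uint8(104), np.uint8(109), np.uint8(109), np.uint8(109), np.uint8(108), np.uint8(106), np.uint8(106), np.uint8(105), np.uint8(104), np.uint8(104), np.uint8(105), np.uint8(106), np.uint8(107), np.uint8(104), np.uint8(97), np.uint8(160), np.uint8(162), np.uint8(161), np.uint8(164), np.uint8(149), np.uint8(152), np.uint8(155), np.uint8(157), np.uint8(154), np.uint8(158), np.uint8(154), np.uint8(155), np.uint8(152), np.uint8(155), np.uint8(152), np.uint8(167), np.uint8(167)]
140 [np.uint8(128), np.uint8(117), np.uint8(118), np.uint8(118), np.uint8(118), np.uint8(120), np.uint8(116), np.uint8(119), np.uint
[... 5764 characters left out ...]
.uint8(162), np.uint8(164), np.uint8(162), np.uint8(162), np.uint8(162), np.uint8(160), np.uint8(160), np.uint8(160), np.uint8(162), np.uint8(163), np.uint8(160), np.uint8(164), np.uint8(163), np.uint8(164), np.uint8(161), np.uint8(161), np.uint8(151), np.uint8(106), np.uint8(91), np.uint8(95), np.uint8(94), np.uint8(97), np.uint8(96), np.uint8(92), np.uint8(96)]
259.5 110 [0.5873 0.1699 0.118 ]
259.5 150 [0.5874 0.1405 0.118 ]
260.5 166 [0.5882 0.1282 0.118 ]
260.5 180 [0.5882 0.1171 0.118 ]
tcp px [257.81932757 245.90253198]
[257.6337077  323.97816522] [257.82586188 287.31485724]
[257.65179395 271.10014768] [257.850103   241.27380348]
[257.67204364 211.89696799] [257.87675048 190.66236553]
```

Lip centre is x≈0.588, tape centre y≈0.105, and the holder sits on the TCP line. I'll correct by (+0.17, +0.25) cm and descend.

Call:
arm_command(deltas=[[[0.17,0.25,0,0,0,0],[0,0,-1.5,0,0,0],[0,0,-1.5,0,0,0],[0,0,-1.3,0,0,0],[0,0,0,0,0,0],[0,0,-0.5,0,0,0],[0,0,-0.5,0,0,0],[0,0,0,0,0,0]]])

```text
t: 12.65
tool_pos: [0.5882, 0.1063, 0.1472]
orientation: [-2.219, -2.224, 0.001]
force: [-0.6, -0.5, -0.6]
opening: 0.0089
gripper_force: 40.0
```

Call:
arm_command(deltas=[[[0,0,-0.4,0,0,0],[0,0,-0.4,0,0,0],[0,0,0,0,0,0]]])

```text
t: 12.9
tool_pos: [0.5895, 0.1066, 0.1442]
orientation: [2.217, 2.222, 0.004]
force: [-10.4, -1.4, 23.1]
opening: 0.009
gripper_force: 40.0
```

Call:
arm_command(deltas=[[[0,0,-0.3,0,0,0],[0,0,-0.3,0,0,0],[0,0,0,0,0,0]]])

```text
t: 13.15
tool_pos: [0.592, 0.1068, 0.1432]
orientation: [2.214, 2.219, 0.012]
force: [-15.4, -2.0, 45.5]
opening: 0.0098
gripper_force: 40.9
```

Contact came early with force toward -x, so the front leg's flare is riding the lip and the holder is about 2 mm too far +x. I'll lift, shift, and retry.

Call:
arm_command(deltas=[[[0,0,0.8,0,0,0],[0,0,0.7,0,0,0],[-0.2,-0.1,0,0,0,0],[0,0,0,0,0,0],[0,0,0,0,0,0]]])

```text
t: 13.57
tool_pos: [0.586, 0.1053, 0.1479]
orientation: [-2.219, -2.224, 0.001]
force: [-0.5, -0.2, -0.9]
opening: 0.0086
gripper_force: 40.0
```

```bash
python3 - <<'E'
from h import *
s=monitor.read_state(); print(s['t'],s['tool_pos'],s['orientation'],s['force'],s['dq'])
K,R,t=cam("wrist");c=(K,R,t);np.savez("pics/w7.npz",K=K,R=R,t=t)
i=eyes.read_camera("wrist");cv2.imwrite("pics/w7.png",i);g=i.min(2)
for r in range(80,240,12):print(r,' '.join(map(str,g[r,240:280])))
p=s['tool_pos']
print("tcp",proj(c,p),"lip pred",[proj(c,[x,.135,.118]) for x in(.583,.585,.587,.589)])
E
```

```text
13.5667 [0.58597005 0.10529211 0.14791458] [-2.21862325e+00 -2.22360445e+00  9.28650374e-04] [-0.48589534 -0.2193281  -0.86319389] [0.00086953 0.01019056 0.00360275 0.00156922 0.00144267 0.00283404]
80 104 104 102 106 107 105 111 109 107 105 109 105 106 102 102 104 104 104 100 103 104 109 109 109 106 108 109 109 112 108 106 105 107 109 109 109 107 109 107 108
92 107 106 106 111 106 106 106 106 104 103 103 103 104 104 106 104 104 104 105 105 109 109 107 106 106 102 103 102 103 108 105 109 107 105 104 106 105 106 109 109
104 106 104 105 107 107 106 108 106 105 107 107 110 110 110 112 109 110 103 87 106 108 106 108 108 107 105 106 103 104 106 105 104 105 106 106 103 107 106 101 104
116 108 108 102 101 101 103 104 106 110 105 106 106 107 109 110 108 106 107 89 102 103 104 103 102 101 127 130 131 128 130 130 128 130 131 128 140 141 142 144 146
128 108 108 107 109 106 110 106 108 104 104 105 104 105 106 103 107 105 89 90 106 104 102 103 102 83 154 157 153 153 155 157 154 153 156 153 154 158 164 165 165
140 102 102 104 105 103 105 103 103 106 106 108 109 107 109 107 105 107 90 88 105 102 10
[... 820 characters left out ...]
26 126 148 159 160 157 160 158 158
212 156 156 158 156 127 111 116 161 143 116 147 161 163 162 163 160 164 162 162 163 161 161 160 160 164 162 161 153 135 140 134 125 125 162 162 162 163 161 159 162
224 139 138 136 138 126 112 110 147 162 124 140 162 162 162 163 160 163 161 163 161 160 163 164 162 161 164 164 154 134 136 163 189 189 162 157 157 157 158 156 161
236 101 104 99 98 102 100 103 82 58 106 136 163 163 163 159 160 162 166 158 163 161 159 163 163 164 161 162 153 97 33 73 92 93 92 97 96 98 96 96 96
tcp [256.82743691 244.75568571] lip pred [array([252.22880158, 178.53063585]), array([255.49535041, 178.53651715]), array([258.7618495 , 178.54239836]), array([262.02829886, 178.54827949])]
```

Call:
arm_command(deltas=[[[0,0,-0.3,0,0,0],[0,0,-0.3,0,0,0],[0,0,0,0,0,0]]])

```text
t: 13.87
tool_pos: [0.5855, 0.1053, 0.1411]
orientation: [-2.218, -2.223, 0.003]
force: [-1.2, -0.5, -0.6]
opening: 0.0087
gripper_force: 40.0
```

Past the earlier contact height with no force. Continuing down.

Call:
arm_command(deltas=[[[0,0,-0.3,0,0,0],[0,0,-0.3,0,0,0],[0,0,0,0,0,0]]])

```text
t: 14.12
tool_pos: [0.5858, 0.1054, 0.1357]
orientation: [-2.218, -2.223, 0.002]
force: [0.2, -0.4, 0.1]
opening: 0.0087
gripper_force: 40.0
```

Call:
arm_command(deltas=[[[0,0,-0.2,0,0,0],[0,0,-0.2,0,0,0],[0,0,0,0,0,0]]])

```text
t: 14.37
tool_pos: [0.5861, 0.1054, 0.1322]
orientation: [-2.219, -2.224, 0.001]
force: [-0.0, 0.5, 0.0]
opening: 0.0087
gripper_force: 40.0
```

Call:
arm_command(deltas=[[[0,0,-0.2,0,0,0],[0,0,-0.1,0,0,0],[0,0,0,0,0,0]]])

```text
t: 14.62
tool_pos: [0.5862, 0.1054, 0.1294]
orientation: [-2.219, -2.224, 0.0]
force: [-0.8, -0.2, 0.6]
opening: 0.0087
gripper_force: 40.0
```

Call:
arm_command(deltas=[[[0,0,-0.1,0,0,0],[0,0,-0.1,0,0,0],[0,0,0,0,0,0]]])

```text
t: 14.87
tool_pos: [0.5865, 0.1054, 0.1281]
orientation: [2.219, 2.224, 0.001]
force: [-1.4, -0.4, 2.9]
opening: 0.0086
gripper_force: 40.0
```

Seated at the expected height (TCP 0.128). Building up the press.

Call:
arm_command(deltas=[[[0,0,-0.1,0,0,0],[0,0,0,0,0,0],[0,0,0,0,0,0]]])

```text
t: 15.12
tool_pos: [0.5867, 0.1054, 0.128]
orientation: [2.218, 2.223, 0.001]
force: [-4.0, -0.1, 7.7]
opening: 0.0087
gripper_force: 40.0
```

Call:
arm_command(deltas=[[[-0.02,0,-0.06,0,0,0],[0,0,0,0,0,0],[0,0,0,0,0,0],[0,0,0,0,0,0],[0,0,0,0,0,0],[0,0,0,0,0,0]]])

```text
t: 15.62
tool_pos: [0.5867, 0.1054, 0.128]
orientation: [2.218, 2.223, 0.002]
force: [-5.0, -0.3, 10.4]
opening: 0.0086
gripper_force: 40.0
```

```bash
python3 - <<'E'
from h import *
s=monitor.read_state(); print(s['t'],s['tool_pos'],s['orientation'],s['force'],s['gripper_force'],s['wrist_torque'])
a=eyes.read_camera("wrist");b=eyes.read_camera("side");t=eyes.read_camera("top")
cv2.imwrite("pics/f.png",np.hstack([cv2.resize(a,(400,300)),cv2.resize(t[90:240,165:365],(400,300))]))
f=cv2.imread("pics/f.png");g=np.hstack([cv2.resize(b[110:230,180:340],(400,300)),cv2.resize(b,(400,300))])
cv2.imwrite("pics/f.png",np.vstack([f,g]))
E
```

```text
15.6167 [0.58671544 0.1054204  0.12797187] [2.21807730e+00 2.22315039e+00 2.09715142e-03] [-5.02793448 -0.3369221  10.39883606] 39.986504316329956 [-0.16192337  0.79828989  0.00222449]
```

View pics/f.png

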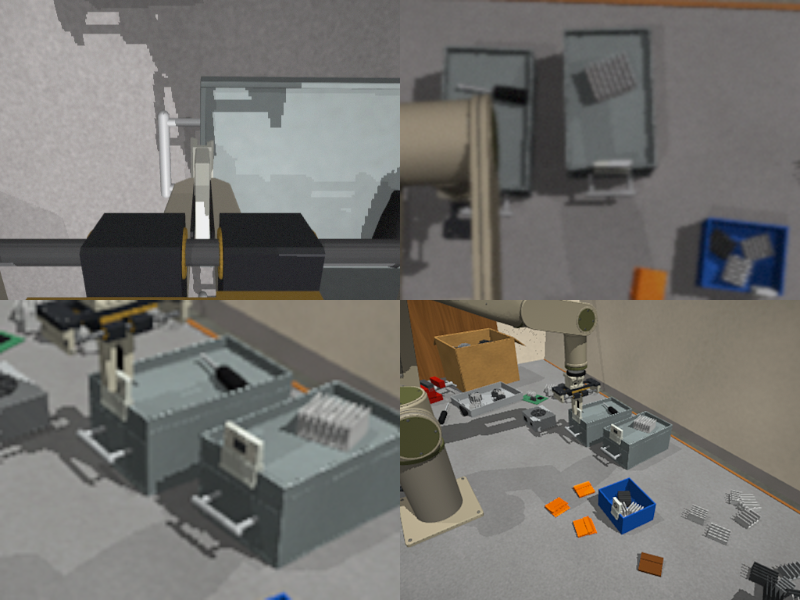

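The side panels show the holder down on the front lip at about (118,390), label outward. The drawer is shut, the small holder is still on the bin, and the driver and loose sink are in place. The press reads about 10 N. Handing in.

```bash
python3 -c "
from plant import ticket,monitor
print(ticket.close_job());s=monitor.read_state();print(s['t'],s['force'])"
```

```text
the job is handed in; nothing more can be done
None
the job is handed in; nothing more can be done
```

The drawer is shut, and the wide label holder is seated on the front lip, label out and still gripped, with about 10 N of downward press at 15.6 s; the job is handed in, but no verdict came back.

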